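# Unhook the sliding lid of a sloping box and take out the cassette

## Task

Open the sloping white box: lift the lower end of its blue sliding lid over the stop lip and slide the lid down the slope until it is clear of the grooves, then set it down gently, handle up, in the middle of the green mat. Then take the white test cassette out of the box and lay it flat, the same side up as it lay, in the middle of the black-barred plate. Do not shove or topple the blue-capped jar and the two bottles behind the work.

Things in the scene. Friction and masses are not known exactly. Their poses are not given: they have to be found in the camera images.
- box: White open box 145 x 102 x 42 mm fixed on a grey stand, its opening tilted 30 deg toward the robot. Origin: middle of its underside. x points up the slope (away from the robot), z out of the opening, square to the slope. All box numbers are mm in this frame. Outside x -75 to 70, |y| 51. Ledges |y| 41 to 47 carry the lid at z 28; side walls (|y| 47 to 51) and upper end wall (x 66 to 70) rise to z 41.5.
- lip_top (a point): Middle of the top of the stop lip, box x -73, z 34: the lower end wall (x -75 to -71, orange strip outside) rises 6 mm above the underside of the resting lid and stops it. Box axes.
- groove_mouth (a point): Lower end of the grooves, at y 0, box x 20, z 37.5. Groove roofs cover the ledges only from x 20 to 66, underside 5.5 mm above the resting lid's top. So the lid's lower end can be raised 6 to 16 mm (2.6 to 7 deg of tilt to the box) with its upper end still in the grooves; drawn 45 mm or more down the slope, the lid is free to be lifted away. Box axes.
- bed_top (a point): Middle of the top of the grey bed in the box that carries the cassette, box x -4, z 12. The bed is 14 (x) x 56 (y) mm, the floor 8 mm lower at z 4. Two small stop posts (box x -20 to -14, |y| 26 to 32, top z 14) keep the cassette from slipping down. Box axes.
- lid_grip (a point): Centre of the blue lid's handle, an upright flat bar 12 thick (lid x) x 50 long (y) x 22 high on the lid's top face, 36 mm toward the lower end from the lid's middle. The point is 11 mm below the bar's top, 11 mm above the lid's top face. Axes as the lid's: x up the slope, z out of the lid. The lid (plate 133 x 91 x 4 mm, about 130 g, loose) leans on the lip by its weight.
- lid_middle (a point): Middle of the lid's plate, 2 mm above its underside; lid axes (z out of the handle side).
- lid_low_end (a point): Middle of the lower edge of the lid, on its underside, 66.5 mm from the lid's middle.
- lid_high_end (a point): Middle of the upper edge of the lid, on its underside, 66.5 mm from the lid's middle; it starts in the grooves.
- cassette_middle (a point): Centre of the white flat test cassette, 21 (own x) x 70 (own y) x 5 mm (own z, window side up), about 20 g, loose. It lies in the box on the bed, long side across the slope; the bed is narrower, so fingertips closing on the 21 mm width in the middle may reach 5 mm below its underside.
- mat_top (a point): Middle of the top face of the green mat, 200 (own x) x 160 (own y) x 3 mm, fixed on the worktop, on one side of the box.
- plate_top (a point): Middle of the top face of the black-barred glass plate with a yellow edge, 172 (own x) x 136 (own y) mm, top 10 mm above the worktop, flat, fixed, on the other side of the box.
- mat: The green mat; origin at the middle of its underside.
- lid: The blue lid; origin at the middle of the plate's underside, lid axes.
- cassette: The white test cassette; origin at the middle of its underside.
- plate: The glass plate; origin at the middle of its underside.
- blue_jar_middle (a point): White jar with a blue-grey cap, 61 mm wide, 76 high; its centre. Bystander.
- red_bottle_middle (a point): White bottle with a red pointed cap, 46 mm wide, 106 high; its centre. Bystander.
- dropper_middle (a point): Small dropper bottle with a black top, 21 mm wide, 77 high; its centre. Bystander.
Not all that is in view belongs to the job. Of the things that look like the plate, take the one that is nearest to the robot's base at the start.

How it is judged:
On the way, in this order (a step that is already met when the one before it is completed fails the run):
1. the lid's lower end is raised over the stop lip while its upper end is still in the grooves (z of lid_low_end in the frame of box above 0.034 m and x of lid_high_end in the frame of box above 0.03 m and z of lid_high_end in the frame of box below 0.034 m), for 0.1 s.
2. the lid lies flat and let go, handle up, in the middle of the mat (horizontal distance between lid_middle and mat_top below 0.05 m and height (world z) of lid_middle below 0.01 m and angle between lid_middle's own z axis and vertical below 0.1 rad and contact force between lid and mat above 0.2 N and contact force between the fingers and lid below 0.1 N), for 0.2 s.
At the end, for the whole second after the job is handed in: The lid lies flat on the green mat, handle up (tilt under 0.1 rad), its middle within 50 mm of the mat's middle; the cassette lies flat on the plate, same side up (tilt under 0.1 rad), its middle within 40 mm of the plate's middle; both released and at rest (horizontal distance between lid_middle and mat_top below 0.05 m and height (world z) of lid_middle below 0.01 m and angle between each of lid_middle, cassette_middle's own z axis and vertical below 0.1 rad and horizontal distance between cassette_middle and plate_top below 0.04 m and height (world z) of cassette_middle between 0.01 and 0.016 m and contact force between cassette and plate above 0.02 N and linear speed of each of cassette, lid below 0.02 m/s); the robot touches nothing.
It fails at once if a bystander jar or bottle is shoved or toppled (moved more than 40 mm) (distance of any of blue_jar_middle, red_bottle_middle, dropper_middle from where it was at the start of the episode above 0.04 m).
It fails at once if the lid is dropped or slammed down (moving faster than 0.5 m/s less than 20 mm above the worktop) (height (world z) of lid_middle below 0.02 m and linear speed of lid above 0.5 m/s).
It also fails if it takes over 51 s, if anything falls off the work surface, if the arm or the gripper's body presses on something with over 40 N, if the wrist force passes 120 N, or if a joint passes its speed limit or range.

## Robot

A 6-joint arm with a two-finger parallel gripper is mounted at the origin on a cart in front of the work surface, level with it; the furniture and walls round the work are solid. World frame = base frame: x ahead of the robot, y to its left, z up, the work surface at z = 0. Lengths are in m, angles in rad, forces in N, time in s.
With the tool pointing down it reaches from about 0.25 to 0.8 m from the base axis. Payload 8.5 kg.
Tool frame: the origin (TCP) lies at the centre of the arm's flange, where the gripper is bolted on; the fingertips stand 173 mm ahead of it and the grasp point (between the pads) lies 155 mm ahead of it; z points along the fingers, y is the direction in which the jaws open and shut (so a half turn about z gives the same grasp; the last joint's range is limited). The gripper opens to 85 mm and grips with 20 to 120 N. Pads are 22 mm wide; open, the fingers measure 114 mm over their backs; the gripper's body (76 mm by 85 mm) begins 54 mm behind the grasp point. The pads swing forward as they close: fully open they stand 13 mm farther back than shut.
Start: joints at [1.247, 0.238, -0.013, 1.319, 0, 1.571], TCP at [0.167, 0.498, 0.405] pointing down, gripper open.
Joint ranges: [-2.66, 2.66], [-1.03, 1.9], [-1.14, 1.46], [-1.82, 2.27], [-1.45, 1.34], [-3.14, 3.14]. Speed limits (rad/s): [2.22, 2.22, 2.79, 3.14, 3.14, 3.14].

## Interface

Orientations are given as a rotation vector (axis times angle).
In Python, from workcell import sense, grab_frame, camera_info, job_done gives the robot as it stands. The module is installed in compiled form; this text tells all that it offers.
- The arm moves only by the tool carry_out, never from a script. Its arguments are lists of equal length, an entry for each row: "twist": the turn, a rotation vector about the world's x, y, z in units of 90 degrees (1.0 is 90 degrees), a list of three; "dp": the shift along the world's x, y, z in units of 20 cm (1.0 is 20 cm), a list of three; "gripper": the opening, from 0 (shut) to 1 (fully open). A call has 1 to 8 rows; each row shifts and turns the commanded pose from where the row before left it; what a row does not reach is not made up. A row lasts 1/10 s, in which the tool goes at most 50 mm and 8.59 degrees, less where a joint would pass 70% of its speed; a pose out of reach is approached as far as the arm can. A call with a number of a shift or a turn outside -1 to 1 is refused whole. A call with a gripper value outside its range is refused whole. The fingers move at their own pace and stop on an object; "grip_force" is the grip in N (left out, the last holds). Time passes only in rows, so rows that do not move let the fingers close. It gives the time, the measured TCP pose, the force and the opening at its end, in the units of the state.
- sense(): the state, without advancing time (a new reading comes with each control period).
- grab_frame(name): name is "scene" or "top" or "wrist"; returns the picture (384x512x3 uint8, red, green, blue); there is no depth.
- camera_info(name): a dict with "fx", "fy", "cx", "cy" (pixels), "R" (3x3) and "t" (3): a world point X has camera coordinates R X + t; the wrist camera has in their place "T_tool_cam" (4x4, takes a point from camera to tool coordinates, whose origin is the TCP and whose axes are the flange's). Camera axes: x right, y down, z forward; pixel columns grow to the right and rows downward; lengths in m; the calibration is good to about 2 mm. A picture is of the moment at which its call begins: read the wrist's pose just before it. camera_info takes no time and is no camera call.
- job_done(): hands the job in, once; it reports no verdict.
The state is a dict: "time_s": time; "qpos": joint angles; "joint_vel": joint speeds; "joint_efforts": joint torques, N m; "ee_pos": TCP position; "ee_rot": TCP orientation; "wrist_force": force on the tool from outside, world axes, zero at the start; "moment": the same for the moment, N m; "opening": finger opening in m.
Only numpy, scipy, OpenCV 4.12 (cv2) and the standard library are available. Lean on these libraries where they do the work, as an engineer would, in place of code of your own. Each camera call takes 0.05 s, during which the arm holds its last target.

## Working session

There is one attempt and no reset: what is moved stays moved. The work goes in short steps, Python scripts to look and compute and a tool call to move; the robot and the scene stay as the last step left them, time stands still between calls to the robot, and variables do not carry over. Pictures are saved under pics/ and viewed, and the job is handed in when it is done.

Besides the shell and the picture viewer there is one more tool, called after "Call:" as a command line: name --argument value ..., lists and objects as JSON in quotes. carry_out: Moves the arm, as the interface text tells. Its arguments: {"type":"object","properties":{"twist":{"type":"array"},"dp":{"type":"array"},"gripper":{"type":"array"},"grip_force":{"type":"number"}},"required":["twist","dp","gripper"]}

```bash
mkdir -p pics
cat > h.py <<'E'
import numpy as np, cv2, json
from scipy.spatial.transform import Rotation as Rn
from workcell import sense, grab_frame, camera_info, job_done
def snap(name,fn):
    f=grab_frame(name); cv2.imwrite('pics/'+fn,cv2.cvtColor(f,cv2.COLOR_RGB2BGR)); return f
E
python3 - <<'E'
from h import *
s=sense(); print(s['time_s'],s['ee_pos'],s['ee_rot'],s['opening'],s['wrist_force'])
for n in('scene','top','wrist'):
    snap(n,n+'0.png'); print(n,camera_info(n))
E
```

```text
0.0 [0.16698321 0.49754185 0.40408591] [-5.06335187e-01 -3.10026629e+00  2.20978198e-03] 0.08503076661315451 [1.26984144 0.23061084 0.29427732]
scene {'fx': 484.56663560626123, 'fy': 484.56663560626123, 'cx': 256.3554622855916, 'cy': 188.89295871421112, 'R': array([[ 0.45151408, -0.89205269,  0.01941727],
       [-0.67320094, -0.35486312, -0.648747  ],
       [ 0.58560698,  0.27984668, -0.7607564 ]]), 't': array([-0.36316714,  0.41486728,  1.5205906 ])}
top {'fx': 423.24301421114956, 'fy': 423.24301421114956, 'cx': 253.9685936777838, 'cy': 177.63150461465278, 'R': array([[-0.02421709, -0.99970604, -0.00116759],
       [-0.99531819,  0.02422008, -0.09356868],
       [ 0.09356945, -0.00110383, -0.99561214]]), 't': array([-0.11412349,  0.56938653,  1.50286551])}
wrist {'fx': 298.10858937633435, 'fy': 298.10858937633435, 'cx': 254.962781538992, 'cy': 187.97637034792655, 'T_tool_cam': array([[-8.76714594e-04, -9.60185791e-01, -2.79360839e-01,
         7.10382076e-02],
       [ 9.99999492e-01, -7.02705966e-04, -7.23028558e-04,
         4.82752608e-04],
       [ 4.97933219e-04, -2.79361331e-01,  9.60185919e-01,
         3.12153257e-02],
       [ 0.00000000e+00,  0.00000000e+00,  0.00000000e+00,
         1.00000000e+00]])}
```

View pics/top0.png

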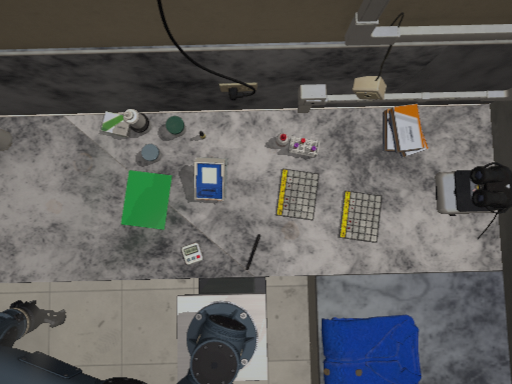

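View pics/scene0.png

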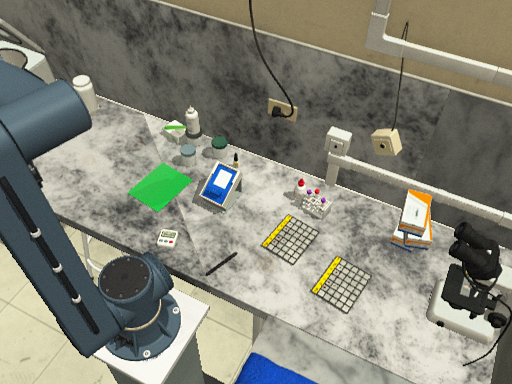

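View pics/wrist0.png

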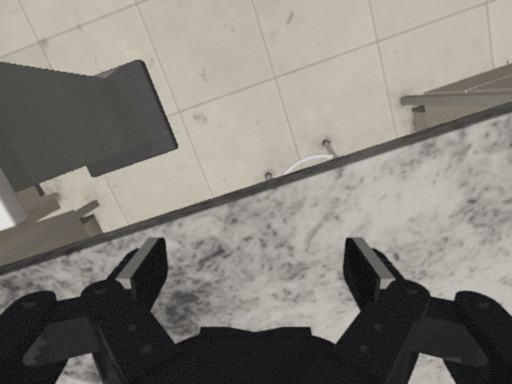

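Top view: box with blue lid at (209,181), green mat at (147,200), two barred plates at (298,194) and (360,216). Robot base is near (222,338), so the plate at (298,194) is the nearer one. I'll zoom in to measure.

Run:
```python
import cv2
a=cv2.imread('pics/top0.png')
cv2.imwrite('pics/z1.png',cv2.resize(a[140:250,110:240],None,fx=6,fy=5.4,interpolation=cv2.INTER_CUBIC)[:594,:780])
cv2.imwrite('pics/z2.png',cv2.resize(a[155:230,265:335],None,fx=8,fy=8,interpolation=cv2.INTER_CUBIC))
b=cv2.imread('pics/scene0.png')
cv2.imwrite('pics/z3.png',cv2.resize(b[145:220,185:265],None,fx=8,fy=8,interpolation=cv2.INTER_CUBIC))
```

```text
(no output)
```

View pics/z1.png

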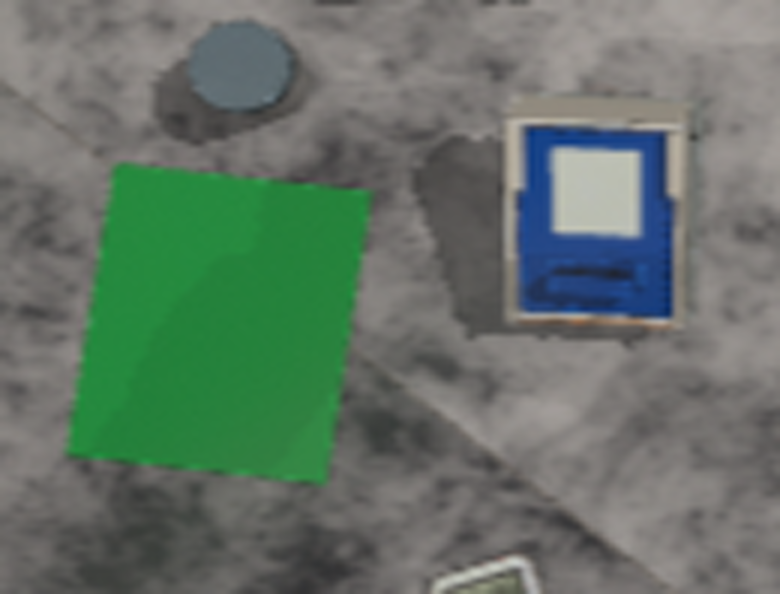

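View pics/z2.png

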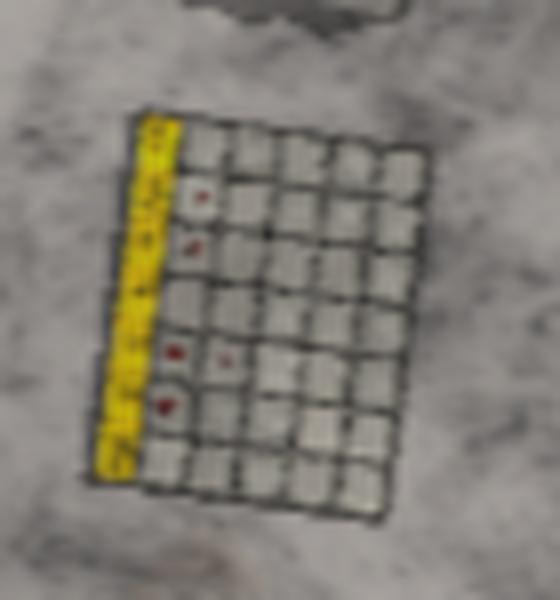

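View pics/z3.png

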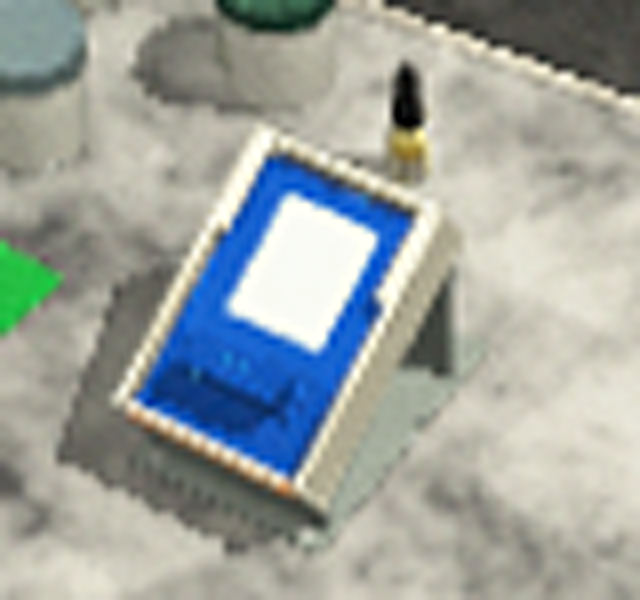

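```bash
cat >> h.py <<'E'
from scipy.optimize import least_squares
def proj(n,X,cam=None):
    c=cam or camera_info(n); X=np.atleast_2d(X)
    p=X@np.array(c['R']).T+c['t']; return np.c_[c['fx']*p[:,0]/p[:,2]+c['cx'],c['fy']*p[:,1]/p[:,2]+c['cy']]
def ray(n,uv,z,cam=None):
    c=cam or camera_info(n); R=np.array(c['R']); o=-R.T@c['t']
    d=R.T@np.array([(uv[0]-c['cx'])/c['fx'],(uv[1]-c['cy'])/c['fy'],1]); return o+d*(z-o[2])/d[2]
def boxR(yaw): return Rn.from_euler('z',yaw).as_matrix()@Rn.from_euler('y',-np.pi/6).as_matrix()
def wristcam(ee_pos,ee_rot):
    c=camera_info('wrist'); T=np.eye(4); T[:3,:3]=Rn.from_rotvec(ee_rot).as_matrix(); T[:3,3]=ee_pos
    W=np.linalg.inv(T@np.array(c['T_tool_cam'])); return dict(fx=c['fx'],fy=c['fy'],cx=c['cx'],cy=c['cy'],R=W[:3,:3],t=W[:3,3])
def fitbox(obs,p0=(.55,.05,.06,0),free=False):
    def f(p):
        r=[]
        for cam,X,uv in obs: r+=list(proj(None,p[:3]+boxR(p[3])@(np.array(X)/1000.),cam)[0]-uv)
        return r
    return least_squares(f,p0)
E
cat > m1.py <<'E'
from h import *
S=camera_info('scene');T=camera_info('top')
zs=lambda u,v:np.array([185+(u+.5)/8-.5,145+(v+.5)/8-.5]); zt=lambda u,v:np.array([110+(u+.5)/6-.5,140+(v+.5)/5.4-.5])
obs=[(S,(70,51,41.5),zs(265,128)),(S,(70,-51,41.5),zs(437,203)),(S,(-75,51,41.5),zs(118,402)),(S,(-75,-51,41.5),zs(322,505)),
(T,(70,51,41.5),zt(508,118)),(T,(70,-51,41.5),zt(686,123)),(T,(-75,51,41.5),zt(506,322)),(T,(-75,-51,41.5),zt(684,328))]
r=fitbox(obs); print(r.x,np.round(r.fun.reshape(-1,2),1).tolist())
p=r.x
def W(x,y,z): return p[:3]+boxR(p[3])@np.array([x,y,z])/1000
print('grip',W(-4.5-36,0,32+11),'lip',W(-73,0,34),'bed',W(-4,0,12))
img=grab_frame('top'); g=cv2.cvtColor(img,cv2.COLOR_RGB2HSV)
m=cv2.inRange(g,(45,120,60),(75,255,255)); n,l,st,c=cv2.connectedComponentsWithStats(m); i=1+st[1:,4].argmax()
cn=max(cv2.findContours((l==i).astype(np.uint8),0,2)[0],key=len); print(cv2.minAreaRect(cn),[ray('top',q,.003)[:2].round(4).tolist() for q in cv2.boxPoints(cv2.minAreaRect(cn))],ray('top',cv2.minAreaRect(cn)[0],.003))
z2=lambda u,v:np.array([265+(u+.5)/8-.5,155+(v+.5)/8-.5])
q=[ray('top',z2(*a),.01) for a in((136,112),(434,146),(384,520),(88,482))]; print(np.round(q,4),np.mean(q,0))
E
python3 m1.py
```

```text
[ 0.57614849  0.02585528  0.04892154 -0.05253923] [[-0.9, 0.0], [0.9, 1.0], [-0.2, 0.4], [-2.4, -1.5], [-0.2, -0.2], [0.1, -0.3], [1.6, -0.2], [0.7, -0.5]]
grip [0.51965252 0.02882627 0.06591063] lip [0.49603933 0.03006803 0.0418664 ] bed [0.56669745 0.02635229 0.05731384]
((146.06993103027344, 199.48243713378906), (43.389404296875, 55.040260314941406), 7.696051120758057) [[0.4118, 0.3596], [0.6107, 0.3335], [0.5853, 0.1755], [0.387, 0.2035]] [0.49810463 0.26806425 0.003     ]
[[ 0.5989 -0.2297  0.01  ]
 [ 0.5799 -0.3654  0.01  ]
 [ 0.4105 -0.3362  0.01  ]
 [ 0.4308 -0.2029  0.01  ]] [ 0.50503791 -0.28354569  0.01      ]
```

```bash
cat >> h.py <<'E'
def toolR(yaw,tilt=0.):  # tool y=box x, z=-box z ; tilt = extra lid tilt (lower end up), rad
    B=Rn.from_euler('z',yaw).as_matrix()@Rn.from_euler('y',-np.pi/6+tilt).as_matrix()
    return np.c_[B[:,1],B[:,0],-B[:,2]]
def delta(p,R,n,s=None):
    s=s or sense(); w=(Rn.from_matrix(R)*Rn.from_rotvec(s['ee_rot']).inv()).as_rotvec()
    print('total mm',((p-s['ee_pos'])*1000).round(1),'deg',np.degrees(w).round(2),'| per row dp',((p-s['ee_pos'])/.2/n).round(4),'twist',(w/(np.pi/2)/n).round(4))
E
python3 - <<'E'
from h import *
p=np.array([ 0.57614849 , 0.02585528,  0.04892154 ,-0.05253923])
W=lambda x,y,z: p[:3]+boxR(p[3])@np.array([x,y,z])/1000
print(W(-40.5,0,209),W(-40.5,0,310))
delta(W(-40.5,0,310),toolR(p[3]),16)
E
```

```text
[0.43676705 0.03318502 0.20967085] [0.38633674 0.03583703 0.29713942]
total mm [ 219.3 -461.8 -107.2] deg [ 18.12 -26.65 -72.64] | per row dp [ 0.0685 -0.1443 -0.0335] twist [ 0.0126 -0.0185 -0.0504]
```

Call:
carry_out --twist '[[0.0126, -0.0185, -0.0504], [0.0126, -0.0185, -0.0504], [0.0126, -0.0185, -0.0504], [0.0126, -0.0185, -0.0504], [0.0126, -0.0185, -0.0504], [0.0126, -0.0185, -0.0504], [0.0126, -0.0185, -0.0504], [0.0126, -0.0185, -0.0504]]' --dp '[[0.0685, -0.1443, -0.0335], [0.0685, -0.1443, -0.0335], [0.0685, -0.1443, -0.0335], [0.0685, -0.1443, -0.0335], [0.0685, -0.1443, -0.0335], [0.0685, -0.1443, -0.0335], [0.0685, -0.1443, -0.0335], [0.0685, -0.1443, -0.0335]]' --gripper '[0.5, 0.5, 0.5, 0.5, 0.5, 0.5, 0.5, 0.5]' --grip_force 40

```text
time_s: 1.0
ee_pos: [0.2768, 0.2656, 0.3508]
ee_rot: [1.357, 2.593, 0.282]
wrist_force: [-0.3, 0.1, 0.5]
opening: 0.0427
```

Call:
carry_out --twist '[[0.0126, -0.0185, -0.0504], [0.0126, -0.0185, -0.0504], [0.0126, -0.0185, -0.0504], [0.0126, -0.0185, -0.0504], [0.0126, -0.0185, -0.0504], [0.0126, -0.0185, -0.0504], [0.0126, -0.0185, -0.0504], [0.0126, -0.0185, -0.0504]]' --dp '[[0.0685, -0.1443, -0.0335], [0.0685, -0.1443, -0.0335], [0.0685, -0.1443, -0.0335], [0.0685, -0.1443, -0.0335], [0.0685, -0.1443, -0.0335], [0.0685, -0.1443, -0.0335], [0.0685, -0.1443, -0.0335], [0.0685, -0.1443, -0.0335]]' --gripper '[0.5, 0.5, 0.5, 0.5, 0.5, 0.5, 0.5, 0.5]'

```text
time_s: 1.8
ee_pos: [0.3864, 0.0346, 0.2974]
ee_rot: [1.972, 1.867, 0.504]
wrist_force: [0.3, 0.9, -0.8]
opening: 0.0423
```

Call:
carry_out --twist '[[0, 0, 0], [0, 0, 0]]' --dp '[[0, 0, 0], [0, 0, 0]]' --gripper '[0.5, 0.5]'

```text
time_s: 2.0
ee_pos: [0.386, 0.0354, 0.2972]
ee_rot: [1.972, 1.871, 0.501]
wrist_force: [-1.4, -0.0, -0.1]
opening: 0.0425
```

Run:
```python
from h import *
s=sense(); print(s['time_s'],s['ee_pos'],s['ee_rot'],s['opening'],s['qpos'])
np.save('w1.npy',np.r_[s['ee_pos'],s['ee_rot']])
f=snap('wrist','w1.png')
p=np.array([ 0.57614849 , 0.02585528,  0.04892154 ,-0.05253923])
delta(p[:3]+boxR(p[3])@np.array([-40.5,0,310])/1000,toolR(p[3]),1)
```

```text
2.0 [0.38596838 0.03538922 0.29716405] [1.97201644 1.87094593 0.50070948] 0.04245475547192346 [ 0.12122281 -0.12371558 -0.80387404  0.37406519 -0.08664624  1.72170315]
total mm [ 0.4 -0.1 -0.2] deg [ 0.   -0.01 -0.08] | per row dp [ 0.0018 -0.0007 -0.0012] twist [ 0.     -0.0001 -0.0009]
```

View pics/w1.png

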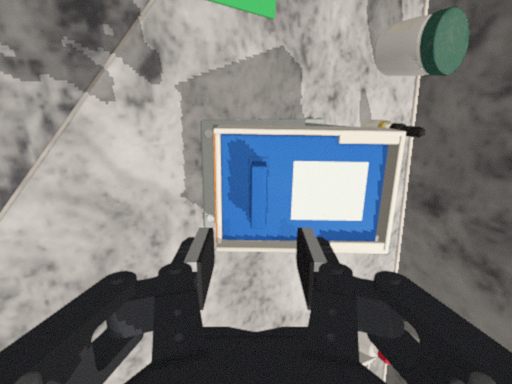

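Run:
```python
import cv2
a=cv2.imread('pics/w1.png')
cv2.imwrite('pics/z4.png',cv2.resize(a[115:265,200:300],None,fx=6,fy=4,interpolation=cv2.INTER_CUBIC))
cv2.imwrite('pics/z5.png',cv2.resize(a[115:265,320:420],None,fx=6,fy=4,interpolation=cv2.INTER_CUBIC))
```

```text
(no output)
```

View pics/z4.png

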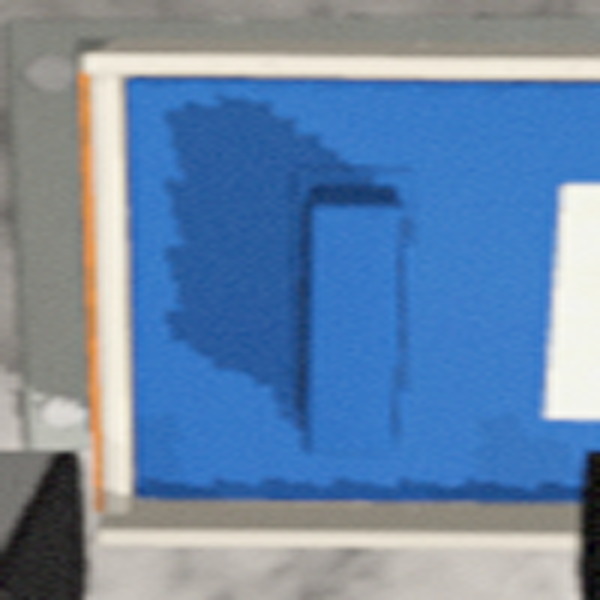

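View pics/z5.png

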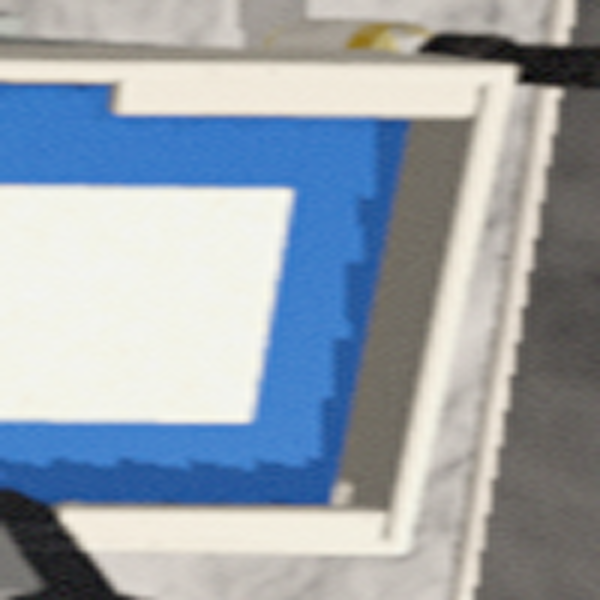

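```bash
cat > m2.py <<'E'
from h import *
exec(open('m1.py').read().split('r=fitbox')[0].split('import *')[1])
w=np.load('w1.npy'); C=wristcam(w[:3],w[3:])
z4=lambda u,v:np.array([200+(u+.5)/6-.5,115+(v+.5)/4-.5]); z5=lambda u,v:np.array([320+(u+.5)/6-.5,115+(v+.5)/4-.5])
ow=[(C,(-75,51,41.5),z4(83,53)),(C,(-75,-51,41.5),z4(97,545)),(C,(70,51,41.5),z5(518,65)),(C,(70,-51,41.5),z5(410,553)),(C,(-71,47,32),z4(127,77))]
for nm,o in(('wrist',ow),('all',obs+ow)):
    r=fitbox(o); print(nm,r.x.round(4),np.round(r.fun.reshape(-1,2),1).tolist()); 
    p=r.x
    for y in(25,-25):
        for x in(-46.5,-34.5): print((proj(None,p[:3]+boxR(p[3])@np.array([x,y,54.])/1000,C)[0]-[200,115])*[6,4])
np.save('box.npy',p)
W=lambda x,y,z: p[:3]+boxR(p[3])@np.array([x,y,z])/1000
delta(W(-40.5,0,209),toolR(p[3]),1)
E
python3 m2.py
```

```text
wrist [ 0.5727  0.0248  0.0587 -0.0682] [[0.0, 0.6], [0.7, 0.2], [-0.0, 0.1], [-0.2, 0.2], [-0.5, -1.2]]
[304.73725578 204.99338991]
[402.53844463 205.83251212]
[301.20871197 456.18430476]
[393.28848995 456.93399979]
all [ 0.5732  0.0246  0.058  -0.067 ] [[-0.9, -1.1], [0.9, 0.1], [-0.6, -0.8], [-3.0, -2.4], [0.0, 0.1], [0.5, 0.5], [1.3, 0.3], [0.5, 0.5], [0.2, 0.9], [1.0, 0.1], [-0.5, 0.2], [-0.5, -0.0], [-0.3, -0.9]]
[305.20051073 205.61746484]
[402.65711581 206.38859809]
[302.04945113 455.87527002]
[393.8125096 456.564872 ]
total mm [ 47.9  -2.1 -78.6] deg [ 0.   -0.01 -0.91] | per row dp [ 0.2397 -0.0103 -0.3929] twist [ 0.     -0.0001 -0.0101]
```

Run:
```python
from h import *
p=np.load('box.npy')
V=[(70,51,41.5),(70,-51,41.5),(-75,-51,41.5),(-75,51,41.5)]
H=[(-46.5,-25,54),(-34.5,-25,54),(-34.5,25,54),(-46.5,25,54)]
ims=[]
for n,o in(('scene',(185,145)),('top',(170,140))):
    a=cv2.imread(f'pics/{n}0.png')[o[1]:o[1]+75,o[0]:o[0]+80]; a=cv2.resize(a,None,fx=5,fy=5,interpolation=cv2.INTER_CUBIC)
    for P in(V,H):
        q=[(proj(n,p[:3]+boxR(p[3])@np.array(x)/1000)[0]-o+.5)*5 for x in P]; cv2.polylines(a,[np.int32(np.round(q))],True,(0,0,255),1)
    ims.append(a)
cv2.imwrite('pics/ov1.png',np.hstack(ims))
```

```text
(no output)
```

View pics/ov1.png

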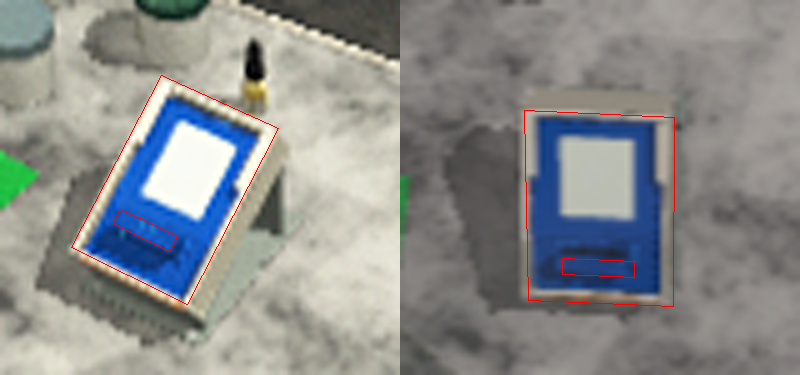

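Call:
carry_out --twist '[[0, 0, -0.0017], [0, 0, -0.0017], [0, 0, -0.0017], [0, 0, -0.0017], [0, 0, -0.0017], [0, 0, -0.0016], [0, 0, 0], [0, 0, 0]]' --dp '[[0.04, -0.0017, -0.0655], [0.04, -0.0017, -0.0655], [0.04, -0.0017, -0.0655], [0.04, -0.0017, -0.0655], [0.04, -0.0017, -0.0655], [0.0397, -0.0018, -0.0654], [0, 0, 0], [0, 0, 0]]' --gripper '[0.5, 0.5, 0.5, 0.5, 0.5, 0.5, 0.5, 0.5]'

```text
time_s: 2.85
ee_pos: [0.4339, 0.0347, 0.2189]
ee_rot: [1.982, 1.857, 0.497]
wrist_force: [-0.2, 0.3, 0.0]
opening: 0.0427
```

Run:
```python
from h import *
s=sense(); print(s['time_s'],s['ee_pos'],s['ee_rot'],s['opening'],s['wrist_force'])
p=np.load('box.npy'); delta(p[:3]+boxR(p[3])@np.array([-40.5,0,209])/1000,toolR(p[3]),1)
a=snap('wrist','w2.png');snap('scene','s2.png')
```

```text
2.85 [0.4338603  0.03470164 0.21893631] [1.98244611 1.85719719 0.49728895] 0.042703270489510975 [-0.18510628  0.2957611   0.03054849]
total mm [ 0.  -0.8 -0.1] deg [ 0.01 -0.01 -0.1 ] | per row dp [ 0.0002 -0.0039 -0.0007] twist [ 0.0001 -0.0001 -0.0011]
```

View pics/w2.png

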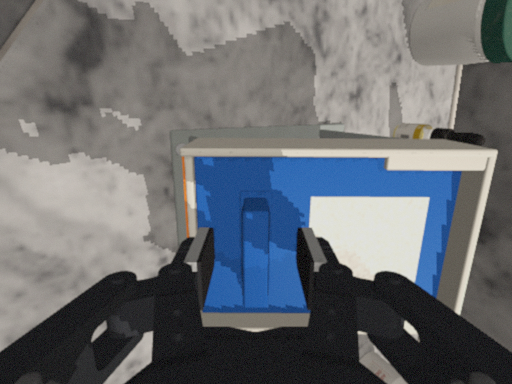

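Handle (col 256, rows 200–305) is centred between the fingers. Before closing, I'll check the depth against the box corners in this closer view: (181,150) lower-left and (495,152) upper-left.

Run:
```python
from h import *
s=sense(); C=wristcam(s['ee_pos'],s['ee_rot']); p=np.load('box.npy')
a=cv2.imread('pics/w2.png')
for P in([(70,51,41.5),(70,-51,41.5),(-75,-51,41.5),(-75,51,41.5)],[(-46.5,-25,54),(-34.5,-25,54),(-34.5,25,54),(-46.5,25,54)]):
    q=[proj(None,p[:3]+boxR(p[3])@np.array(x)/1000,C)[0] for x in P]; print(np.round(q,1).tolist())
    a=a if P[0][0]==70 else a
    cv2.polylines(a,[np.int32(np.round(np.array(q)*16))],True,(0,0,255),1,cv2.LINE_AA,4)
cv2.imwrite('pics/ov2.png',cv2.resize(a[120:340,160:510],None,fx=2.2,fy=2.2,interpolation=cv2.INTER_CUBIC))
```

```text
[[493.4, 148.5], [452.4, 331.1], [192.1, 331.3], [179.1, 148.5]]
[[241.8, 306.5], [266.2, 306.4], [267.5, 211.1], [240.5, 211.1]]
```

View pics/ov2.png

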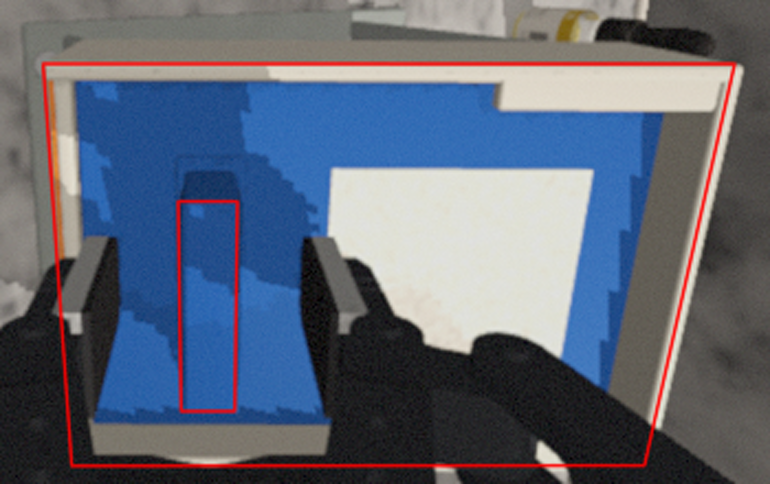

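Call:
carry_out --twist '[[0, 0, 0], [0, 0, 0], [0, 0, 0], [0, 0, 0], [0, 0, 0], [0, 0, 0]]' --dp '[[0, 0, 0], [0, 0, 0], [0, 0, 0], [0, 0, 0], [0, 0, 0], [0, 0, 0]]' --gripper '[0, 0, 0, 0, 0, 0]' --grip_force 50

```text
time_s: 3.55
ee_pos: [0.434, 0.0339, 0.2196]
ee_rot: [1.983, 1.854, 0.499]
wrist_force: [-5.8, 1.5, 8.9]
opening: 0.0113
```

Run:
```python
from h import *
s=sense(); print(s['opening'],s['wrist_force'])
p=np.load('box.npy'); yaw=p[3]
# lid motion: pivot at (62,0,28) box, tilt 5deg, +1mm z
def lidpose(tilt,s=0,dz=0):
    t=np.radians(tilt); r=np.array([-102.5,0,181.]) # tcp rel pivot in lid frame
    c,sn=np.cos(t),np.sin(t)
    # lower end up: x'=x c + z s? choose so that (-133,0,0)->z up
    x=r[0]*c+r[2]*sn; z=-r[0]*sn+r[2]*c
    b=np.array([62-s+x,0,28+dz+z])
    return p[:3]+boxR(yaw)@b/1000, toolR(yaw,t)
P0,_=lidpose(0); 
for a in[(0,0,0),(2.5,0,0),(5,0,1),(5,50,1)]:
    P,R=lidpose(*a); w=(Rn.from_matrix(R)*Rn.from_matrix(toolR(yaw,0)).inv()).as_rotvec()
    print(a,((P-P0)/.2).round(4),(w/(np.pi/2)).round(4))
    B=R[:, [1,0,2]]*[1,1,-1]
    print('low end z box', (boxR(yaw).T@B@np.array([-133,0,0]))[2])
```

```text
0.011289221068359737 [-5.80662092  1.45808867  8.94508255]
(0, 0, 0) [0. 0. 0.] [0. 0. 0.]
low end z box -8.372115295289231e-15
(2.5, 0, 0) [ 0.0238 -0.0016  0.0386] [ 0.0019  0.0277 -0.    ]
low end z box 5.801378519589672
(5, 0, 1) [ 0.0468 -0.0031  0.0804] [ 0.0037  0.0554 -0.    ]
low end z box 11.591713785438523
(5, 50, 1) [-0.1692  0.0114 -0.0446] [ 0.0037  0.0554 -0.    ]
low end z box 11.591713785438523
```

Call:
carry_out --twist '[[0.0007, 0.0111, 0], [0.0007, 0.0111, 0], [0.0007, 0.0111, 0], [0.0007, 0.0111, 0], [0.0009, 0.011, 0], [0, 0, 0], [0, 0, 0]]' --dp '[[0.0094, -0.0006, 0.0161], [0.0094, -0.0006, 0.0161], [0.0094, -0.0006, 0.0161], [0.0094, -0.0006, 0.0161], [0.0092, -0.0007, 0.016], [0, 0, 0], [0, 0, 0]]' --gripper '[0, 0, 0, 0, 0, 0, 0]'

```text
time_s: 4.25
ee_pos: [0.4434, 0.0332, 0.235]
ee_rot: [2.039, 1.906, 0.424]
wrist_force: [-0.1, 0.4, -1.5]
opening: 0.0109
```

Run:
```python
from h import *
s=sense(); print(s['time_s'],s['ee_pos'],s['ee_rot'],s['opening'],s['wrist_force'],s['moment'])
a=snap('wrist','w3.png');b=snap('scene','s3.png')
cv2.imwrite('pics/s3z.png',cv2.cvtColor(cv2.resize(b[130:230,170:280],None,fx=6,fy=6,interpolation=cv2.INTER_CUBIC),cv2.COLOR_RGB2BGR))
```

```text
4.25 [0.44339057 0.03317826 0.2349897 ] [2.03890886 1.90595408 0.42398264] 0.01093477328018368 [-0.13129412  0.36510358 -1.47305316] [ 0.05328651  0.50163347 -0.00371189]
```

View pics/w3.png

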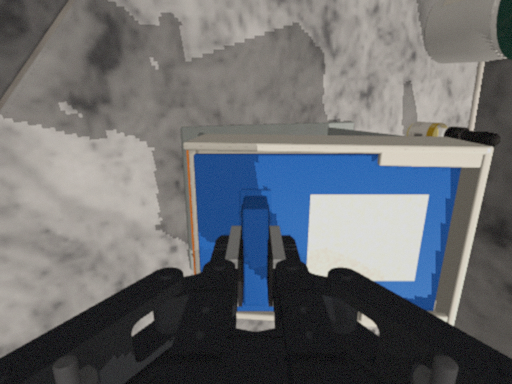

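View pics/s3z.png

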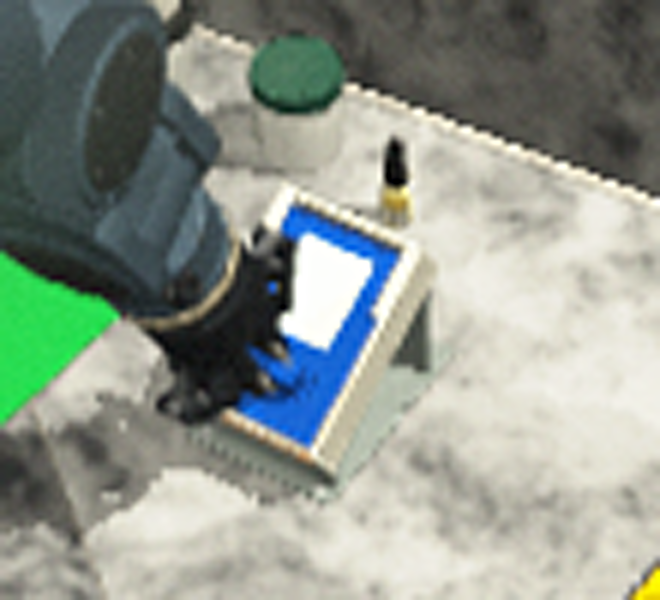

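```bash
cat >> h.py <<'E'
def lidT(s):  # lid frame (origin mid underside) from tool: tcp is 181 above underside, at lid x -36
    R=Rn.from_rotvec(s['ee_rot']).as_matrix(); B=np.c_[R[:,1],R[:,0],-R[:,2]]
    return B, s['ee_pos']-B@np.array([-.036,0,.181])
def W(p,x,y,z): return p[:3]+boxR(p[3])@np.array([x,y,z])/1000
E
python3 - <<'E'
from h import *
s=sense(); C=wristcam(s['ee_pos'],s['ee_rot']); p=np.load('box.npy'); B,o=lidT(s)
for x in((-66.5,0,0),(66.5,0,0)): print((boxR(p[3]).T@(o+B@np.array(x)/1000-p[:3])*1000).round(1))
print([proj(None,o+B@np.array(x)/1000,C)[0].round(1).tolist() for x in((-66.5,45.5,4),(-66.5,45.5,0),(66.5,45.5,4),(66.5,-45.5,4))])
print(proj(None,W(p,-71,47,34),C),proj(None,W(p,-75,51,41.5),C),proj(None,W(p,-71,45.5,32),C))
a=cv2.imread('pics/w3.png'); cv2.imwrite('pics/w3z.png',cv2.resize(a[130:230,175:275],None,fx=6,fy=6,interpolation=cv2.INTER_CUBIC))
E
```

```text
[-70.5  -0.1  40.5]
[62.  -0.1 29. ]
[[193.6, 155.7], [195.1, 154.3], [462.9, 155.6], [432.3, 311.1]]
[[197.4697689  149.16443618]] [[185.11253413 143.40684586]] [[198.63835458 151.38388798]]
```

View pics/w3z.png

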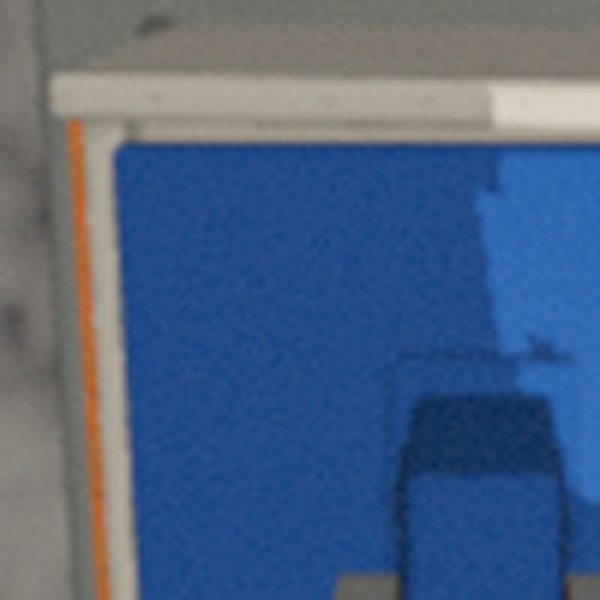

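Raised lid corner at (194,154) agrees with the raised-lid prediction (194,156), so the lower end is about 6 mm above the lip. The wrist carries roughly the lid's weight. Sliding down now.

Call:
carry_out --twist '[[0, 0, 0], [0, 0, 0], [0, 0, 0], [0, 0, 0], [0, 0, 0], [0, 0, 0], [0, 0, 0], [0, 0, 0]]' --dp '[[-0.0346, 0.0023, -0.02], [-0.0346, 0.0023, -0.02], [-0.0346, 0.0023, -0.02], [-0.0346, 0.0023, -0.02], [-0.0346, 0.0023, -0.02], [-0.0346, 0.0023, -0.02], [-0.0346, 0.0023, -0.02], [0, 0, 0]]' --gripper '[0, 0, 0, 0, 0, 0, 0, 0]'

```text
time_s: 5.15
ee_pos: [0.3937, 0.0364, 0.2062]
ee_rot: [2.04, 1.908, 0.422]
wrist_force: [-0.8, 0.0, -1.3]
opening: 0.0107
```

Run:
```python
from h import *
s=sense(); print(s['time_s'],s['ee_pos'],s['ee_rot'],s['opening'],s['wrist_force'],s['moment'])
p=np.load('box.npy'); B,o=lidT(s)
for x in((-66.5,0,0),(66.5,0,0)): print((boxR(p[3]).T@(o+B@np.array(x)/1000-p[:3])*1000).round(1))
a=snap('wrist','w4.png')
```

```text
5.15 [0.39371155 0.03644992 0.20618836] [2.03981265 1.90774985 0.4215788 ] 0.010745864105586813 [-0.79601841  0.02913107 -1.33158643] [ 0.03417145  0.52603829 -0.05521632]
[-128.    -0.2   40.6]
[ 4.5 -0.2 28.9]
```

View pics/w4.png

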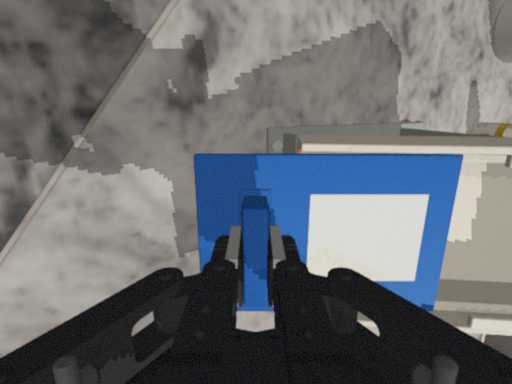

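The lid has slid about 57 mm and its upper end is clear of the grooves. Lifting straight up, then on to the mat.

Call:
carry_out --twist '[[0, 0, 0], [0, 0, 0], [0, 0, 0], [0, 0, 0], [0, 0, 0]]' --dp '[[0, 0, 0.06], [0, 0, 0.11], [0, 0, 0.13], [0, 0, 0.11], [0, 0, 0.05]]' --gripper '[0, 0, 0, 0, 0]'

```text
time_s: 5.7
ee_pos: [0.3961, 0.0366, 0.3015]
ee_rot: [2.037, 1.904, 0.428]
wrist_force: [0.2, -0.5, -1.6]
opening: 0.0108
```

Run:
```python
from h import *
s=sense(); print(s['time_s'],s['ee_pos'],s['wrist_force'])
p=np.load('box.npy'); yaw=p[3]
R=toolR(yaw,np.pi/6); B=np.c_[R[:,1],R[:,0],-R[:,2]]
t=np.array([.498,.268,.04])+B@np.array([-.036,0,.181]); print(t)
delta(t,R,12)
a=snap('wrist','w5.png')
```

```text
5.7 [0.39610941 0.03655649 0.30153327] [ 0.23236803 -0.48874682 -1.61145476]
[0.46208071 0.27040934 0.221     ]
total mm [ 66.  233.9 -80.5] deg [1.660e+00 2.523e+01 2.000e-02] | per row dp [ 0.0275  0.0974 -0.0336] twist [0.0015 0.0234 0.    ]
```

View pics/w5.png

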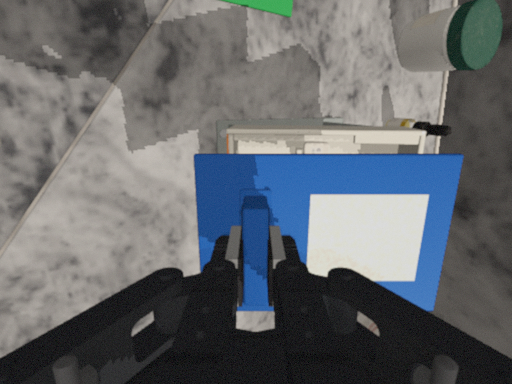

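Call:
carry_out --twist '[[0, 0, 0], [0, 0, 0], [0, 0, 0], [0.0022, 0.035, 0], [0.0022, 0.035, 0], [0.0022, 0.035, 0], [0.0022, 0.035, 0], [0.0022, 0.035, 0]]' --dp '[[0, 0.1, 0], [0, 0.18, 0], [0, 0.18, 0], [0.06, 0.18, 0], [0.06, 0.18, 0], [0.07, 0.16, 0], [0.07, 0.12, 0], [0.06, 0.07, -0.04]]' --gripper '[0, 0, 0, 0, 0, 0, 0, 0]'

```text
time_s: 6.55
ee_pos: [0.4603, 0.2729, 0.2911]
ee_rot: [2.204, 2.064, 0.167]
wrist_force: [0.7, 0.5, -1.2]
opening: 0.0112
```

Call:
carry_out --twist '[[0.0022, 0.035, 0], [0.0022, 0.035, 0], [0.0022, 0.035, 0], [0, 0, 0], [0, 0, 0]]' --dp '[[0.01, 0, -0.08], [0, 0, -0.09], [0, 0, -0.09], [0, 0, -0.07], [0, 0, -0.03]]' --gripper '[0, 0, 0, 0, 0]'

```text
time_s: 7.05
ee_pos: [0.4611, 0.2704, 0.217]
ee_rot: [-2.293, -2.145, 0.009]
wrist_force: [0.3, 0.5, -1.0]
opening: 0.0113
```

Run:
```python
from h import *
s=sense(); print(s['time_s'],s['ee_pos'],s['wrist_force'])
p=np.load('box.npy'); yaw=p[3]
R=toolR(yaw,np.pi/6); B=np.c_[R[:,1],R[:,0],-R[:,2]]
t=np.array([.498,.268,.005])+B@np.array([-.036,0,.181]); print(t)
delta(t,R,1)
a=snap('wrist','w6.png');snap('scene','s6.png')
```

```text
7.05 [0.46113481 0.27035925 0.21696022] [ 0.27659234  0.47334649 -1.02661215]
[0.46208071 0.27040934 0.186     ]
total mm [  0.9   0.1 -31. ] deg [ 0.16 -0.31  0.  ] | per row dp [ 0.0047  0.0003 -0.1548] twist [ 0.0018 -0.0035  0.    ]
```

View pics/w6.png

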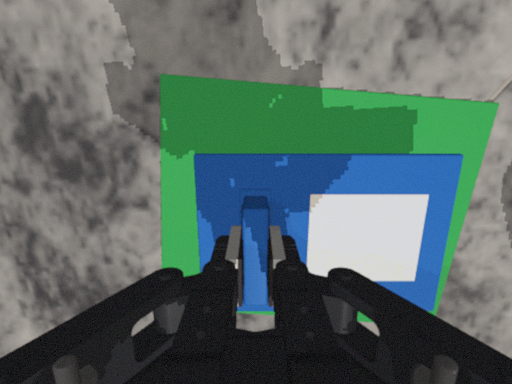

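View pics/s6.png

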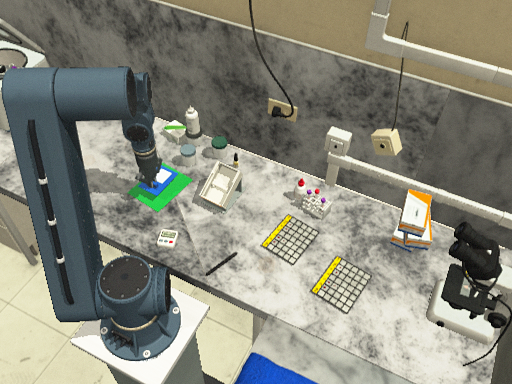

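Lid hovers centred over the mat. Lowering it.

Call:
carry_out --twist '[[0.0009, -0.0017, 0], [0.0009, -0.0018, 0], [0, 0, 0], [0, 0, 0], [0, 0, 0], [0, 0, 0], [0, 0, 0]]' --dp '[[0.005, 0, -0.04], [0, 0, -0.04], [0, 0, -0.03], [0, 0, -0.02], [0, 0, -0.015], [0, 0, -0.01], [0, 0, 0]]' --gripper '[0, 0, 0, 0, 0, 0, 0]'

```text
time_s: 7.85
ee_pos: [0.462, 0.2705, 0.1878]
ee_rot: [2.294, 2.146, 0.003]
wrist_force: [0.2, 0.0, -0.3]
opening: 0.0106
```

Call:
carry_out --twist '[[0, 0, 0], [0, 0, 0]]' --dp '[[0, 0, -0.005], [0, 0, 0]]' --gripper '[0, 0]'

```text
time_s: 8.05
ee_pos: [0.4621, 0.2705, 0.187]
ee_rot: [2.294, 2.146, 0.004]
wrist_force: [-0.7, 0.0, -0.7]
opening: 0.0109
```

Call:
carry_out --twist '[[0, 0, 0], [0, 0, 0], [0, 0, 0], [0, 0, 0]]' --dp '[[0, 0, -0.005], [0, 0, -0.005], [0, 0, 0], [0, 0, 0]]' --gripper '[0, 0, 0, 0]'

```text
time_s: 8.45
ee_pos: [0.4621, 0.2705, 0.185]
ee_rot: [2.294, 2.146, 0.003]
wrist_force: [0.4, 0.0, -0.4]
opening: 0.011
```

Call:
carry_out --twist '[[0, 0, 0], [0, 0, 0], [0, 0, 0]]' --dp '[[0, 0, -0.005], [0, 0, -0.003], [0, 0, 0]]' --gripper '[0, 0, 0]'

```text
time_s: 8.75
ee_pos: [0.4621, 0.2704, 0.1833]
ee_rot: [2.294, 2.146, 0.003]
wrist_force: [-0.2, -0.3, -1.2]
opening: 0.0108
```

Call:
carry_out --twist '[[0, 0, 0], [0, 0, 0], [0, 0, 0]]' --dp '[[0, 0, -0.005], [0, 0, 0], [0, 0, 0]]' --gripper '[0, 0, 0]'

```text
time_s: 9.05
ee_pos: [0.4621, 0.2705, 0.1823]
ee_rot: [2.294, 2.146, 0.003]
wrist_force: [0.0, -0.8, -1.4]
opening: 0.0109
```

Call:
carry_out --twist '[[0, 0, 0], [0, 0, 0], [0, 0, 0]]' --dp '[[0, 0, -0.005], [0, 0, 0], [0, 0, 0]]' --gripper '[0, 0, 0]'

```text
time_s: 9.35
ee_pos: [0.462, 0.2704, 0.1822]
ee_rot: [2.294, 2.146, 0.004]
wrist_force: [-2.9, -1.8, 9.5]
opening: 0.0108
```

Contact (about 10 N). Releasing and backing off upward.

Call:
carry_out --twist '[[0, 0, 0], [0, 0, 0], [0, 0, 0], [0, 0, 0]]' --dp '[[0, 0, 0], [0, 0, 0], [0, 0, 0.005], [0, 0, 0]]' --gripper '[0.5, 0.5, 0.5, 0.5]'

```text
time_s: 9.75
ee_pos: [0.4621, 0.2705, 0.1824]
ee_rot: [2.294, 2.146, 0.004]
wrist_force: [-0.5, 0.1, -0.7]
opening: 0.0427
```

Call:
carry_out --twist '[[0, 0, 0], [0, 0, 0], [0, 0, 0], [0, 0, 0], [0, 0, 0], [0, 0, 0]]' --dp '[[0, 0, 0.02], [0, 0, 0.08], [0, 0, 0.15], [0, 0, 0.2], [0, 0, 0.1], [0, 0, 0.05]]' --gripper '[0.5, 0.5, 0.5, 0.5, 0.5, 0.5]'

```text
time_s: 10.35
ee_pos: [0.4625, 0.2707, 0.3047]
ee_rot: [2.293, 2.145, 0.009]
wrist_force: [0.2, -0.0, -0.6]
opening: 0.0427
```

Run:
```python
from h import *
s=sense(); print(s['time_s'],s['ee_pos'],s['wrist_force'],s['opening'])
snap('wrist','w7.png')
p=np.load('box.npy'); yaw=p[3]
# view pose over box for cassette: same orientation as grasp, above box
delta(W(p,0,0,320),toolR(yaw),12)
```

```text
10.35 [0.46246333 0.27070577 0.30473321] [ 0.19041072 -0.04649183 -0.64873895] 0.04271542995187582
total mm [ -49.  -235.5   30.1] deg [ -2.17 -29.64  -0.06] | per row dp [-0.0204 -0.0981  0.0126] twist [-0.002  -0.0274 -0.0001]
```

View pics/w7.png

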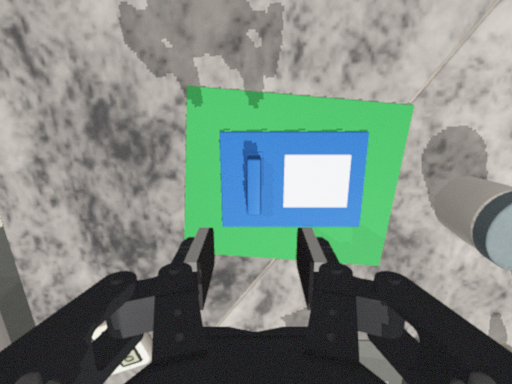

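Lid flat and released in the middle of the mat (lid center ≈(293,180) vs mat ≈(298,175)). Next, the view over the open box.

Call:
carry_out --twist '[[-0.0024, -0.0329, 0], [-0.0024, -0.0329, 0], [-0.0024, -0.0329, 0], [-0.0024, -0.0329, 0], [-0.0024, -0.0329, 0], [-0.0024, -0.0329, 0], [-0.0024, -0.0329, 0], [-0.0024, -0.0329, 0]]' --dp '[[-0.02, -0.06, 0.02], [-0.03, -0.12, 0.02], [-0.04, -0.16, 0.03], [-0.04, -0.18, 0.03], [-0.04, -0.18, 0.02], [-0.03, -0.18, 0.02], [-0.03, -0.16, 0.01], [-0.015, -0.1375, 0.0005]]' --gripper '[0.5, 0.5, 0.5, 0.5, 0.5, 0.5, 0.5, 0.5]'

```text
time_s: 11.2
ee_pos: [0.412, 0.0336, 0.3316]
ee_rot: [2.05, 1.918, 0.404]
wrist_force: [1.1, -0.1, -0.2]
opening: 0.0424
```

Call:
carry_out --twist '[[-0.0022, -0.0329, 0], [-0.0026, -0.0332, -0.0003], [0, 0, 0]]' --dp '[[0, 0, 0], [0, 0, 0], [0, 0, 0]]' --gripper '[0.5, 0.5, 0.5]'

```text
time_s: 11.5
ee_pos: [0.412, 0.0346, 0.3312]
ee_rot: [1.986, 1.856, 0.491]
wrist_force: [-0.1, -0.4, -0.8]
opening: 0.0427
```

Run:
```python
from h import *
s=sense(); print(s['time_s'],s['ee_pos'],s['wrist_force'],s['opening'])
np.save('w8.npy',np.r_[s['ee_pos'],s['ee_rot']])
f=snap('wrist','w8.png')
C=wristcam(s['ee_pos'],s['ee_rot']); p=np.load('box.npy')
print([proj(None,W(p,*x),C)[0].round(1).tolist() for x in((-75,51,41.5),(70,51,41.5),(70,-51,41.5),(-75,-51,41.5))])
print([proj(None,W(p,*x),C)[0].round(1).tolist() for x in((-11,28,12),(3,28,12),(-14,26,14),(-14,-32,14))])
delta(W(p,0,0,320),toolR(p[3]),1)
cv2.imwrite('pics/w8z.png',cv2.cvtColor(cv2.resize(f[110:270,150:340],None,fx=4,fy=3.7,interpolation=cv2.INTER_CUBIC),cv2.COLOR_RGB2BGR))
```

```text
11.5 [0.41202513 0.0345606  0.33124605] [-0.06384689 -0.3640374  -0.77470598] 0.042739725327051566
[[167.6, 125.5], [347.6, 125.5], [337.7, 240.8], [177.0, 240.6]]
[[248.1, 148.3], [263.3, 148.3], [244.8, 150.8], [245.4, 210.1]]
total mm [1.3 0.5 3.7] deg [ 0.1  -0.33  0.03] | per row dp [0.0064 0.0024 0.0186] twist [ 0.0011 -0.0036  0.0004]
```

View pics/w8.png

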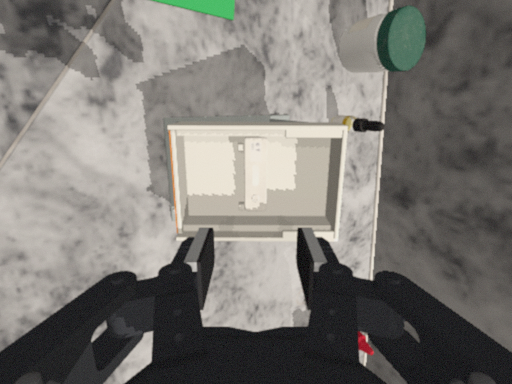

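View pics/w8z.png

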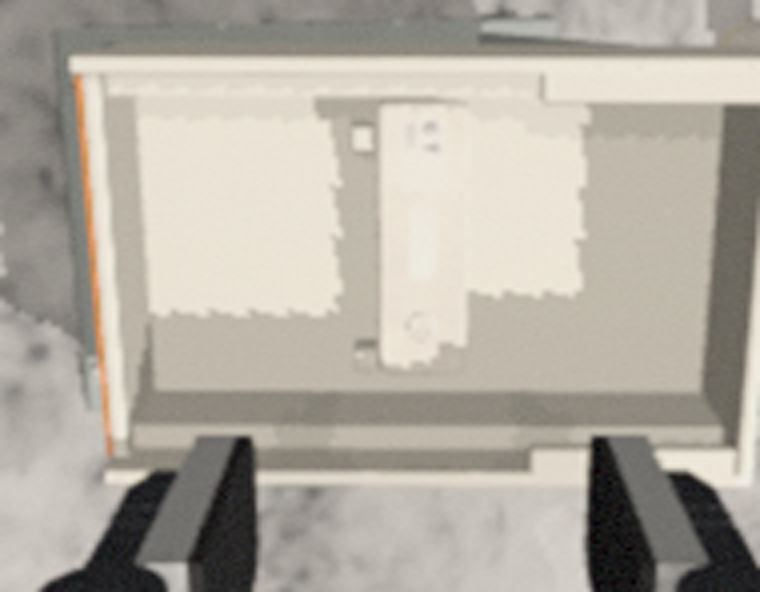

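Run:
```python
from h import *
w=np.load('w8.npy'); C=wristcam(w[:3],w[3:]); p=np.load('box.npy'); Rb=boxR(p[3])
def tobox(uv,z):
    R=C['R'];o=-R.T@C['t'];d=R.T@np.array([(uv[0]-C['cx'])/C['fx'],(uv[1]-C['cy'])/C['fy'],1])
    ob=Rb.T@(o-p[:3]);db=Rb.T@d; return (ob+db*(z/1000-ob[2])/db[2])*1000
zz=lambda u,v:(150+(u+.5)/4-.5,110+(v+.5)/3.7-.5)
for u,v in((381,103),(463,103),(467,365),(381,365)): print(tobox(zz(u,v),17).round(1))
for u,v in((353,126),(373,126),(373,152)): print('post',tobox(zz(u,v),14).round(1))
s=sense()
print('TCP box now',(Rb.T@(s['ee_pos']-p[:3])*1000).round(1))
```

```text
[-13.7  38.5  17. ]
[ 4.7 38.5 17. ]
[  6.3 -29.   17. ]
[-14.4 -29.   17. ]
post [-20.2  32.5  14. ]
post [-15.7  32.5  14. ]
post [-15.7  26.1  14. ]
TCP box now [ -2.9  -0.6 317.4]
```

Run:
```python
from h import *
c=camera_info('wrist'); Ti=np.linalg.inv(c['T_tool_cam'])
for op in (.0427,.011):
  for z in(.160,.164,.168,.173,.176):
    q=[]
    for y in(-op/2,op/2):
        X=Ti@np.array([.011,y,z,1]); q.append((round(c['fx']*X[0]/X[2]+c['cx'],1),round(c['fy']*X[1]/X[2]+c['cy'],1)))
    print(op,z,q)
ims=[cv2.resize(cv2.imread(f'pics/{n}.png')[215:265,190:325],None,fx=5.5,fy=5.5,interpolation=cv2.INTER_CUBIC) for n in('w8','w5')]
cv2.imwrite('pics/tips.png',np.vstack(ims))
```

```text
0.0427 0.16 [(np.float64(210.2), np.float64(234.5)), (np.float64(300.7), np.float64(234.4))]
0.0427 0.164 [(np.float64(211.4), np.float64(230.9)), (np.float64(299.5), np.float64(230.9))]
0.0427 0.168 [(np.float64(212.5), np.float64(227.6)), (np.float64(298.3), np.float64(227.5))]
0.0427 0.173 [(np.float64(213.8), np.float64(223.6)), (np.float64(297.0), np.float64(223.6))]
0.0427 0.176 [(np.float64(214.6), np.float64(221.3)), (np.float64(296.2), np.float64(221.3))]
0.011 0.16 [(np.float64(243.8), np.float64(234.5)), (np.float64(267.1), np.float64(234.5))]
0.011 0.164 [(np.float64(244.1), np.float64(230.9)), (np.float64(266.8), np.float64(230.9))]
0.011 0.168 [(np.float64(244.3), np.float64(227.6)), (np.float64(266.5), np.float64(227.5))]
0.011 0.173 [(np.float64(244.7), np.float64(223.6)), (np.float64(266.1), np.float64(223.6))]
0.011 0.176 [(np.float64(244.9), np.float64(221.3)), (np.float64(265.9), np.float64(221.3))]
```

View pics/tips.png

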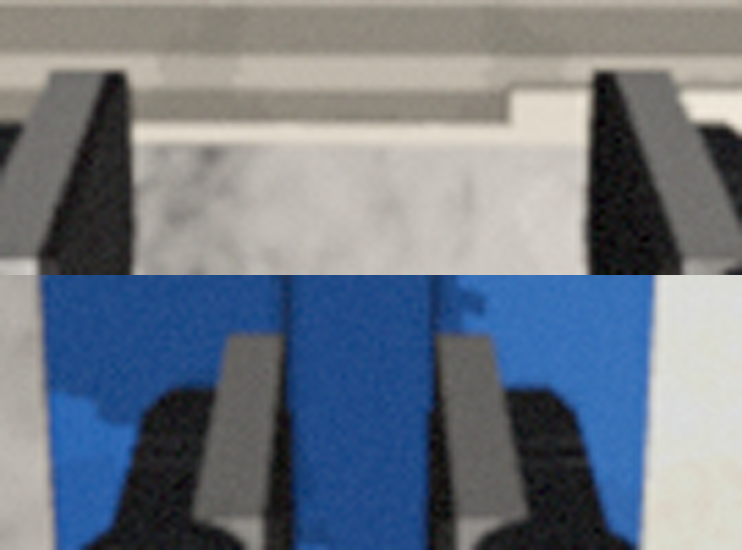

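Run:
```python
from h import *
p=np.load('box.npy')
delta(W(p,-3.8,3.5,230),toolR(p[3]),5)
s=sense(); d=boxR(p[3])@np.array([0,0,-.0495])/.2; print(d, d/5)
```

```text
total mm [ 43.1   1.2 -76.1] deg [ 0.1  -0.33  0.03] | per row dp [ 0.0431  0.0012 -0.0761] twist [ 0.0002 -0.0007  0.0001]
[ 0.12347254 -0.00828212 -0.21434129] [ 0.02469451 -0.00165642 -0.04286826]
```

Call:
carry_out --twist '[[0.0002, -0.0007, 0.0001], [0.0002, -0.0007, 0.0001], [0.0002, -0.0007, 0.0001], [0.0002, -0.0007, 0.0001], [0.0002, -0.0007, 0.0001], [0, 0, 0], [0, 0, 0]]' --dp '[[0.0431, 0.0012, -0.0761], [0.0431, 0.0012, -0.0761], [0.0431, 0.0012, -0.0761], [0.0431, 0.0012, -0.0761], [0.0431, 0.0012, -0.0761], [0, 0, 0], [0, 0, 0]]' --gripper '[0.5, 0.5, 0.5, 0.5, 0.5, 0.5, 0.5]'

```text
time_s: 12.25
ee_pos: [0.456, 0.0364, 0.2558]
ee_rot: [1.983, 1.856, 0.497]
wrist_force: [-0.5, -0.5, 0.1]
opening: 0.0427
```

Run:
```python
from h import *
s=sense(); p=np.load('box.npy'); Rb=boxR(p[3])
print(s['time_s'],(Rb.T@(s['ee_pos']-p[:3])*1000).round(1))
f=snap('wrist','w9.png'); C=wristcam(s['ee_pos'],s['ee_rot'])
a=cv2.cvtColor(f,cv2.COLOR_RGB2BGR)
for P in([(70,51,41.5),(70,-51,41.5),(-75,-51,41.5),(-75,51,41.5)],[(-14.3,38.5,17),(6.7,38.5,17),(6.7,-31.5,17),(-14.3,-31.5,17)]):
    q=np.array([proj(None,W(p,*x),C)[0] for x in P]); cv2.polylines(a,[np.int32(np.round(q*16))],True,(0,0,255),1,cv2.LINE_AA,4)
cv2.imwrite('pics/w9o.png',cv2.resize(a,None,fx=1.5,fy=1.5))
delta(W(p,-3.8,3.5,180.5),toolR(p[3]),6)
```

```text
12.25 [ -3.    3.9 230.1]
total mm [ 24.  -2. -44.] deg [ 0.    0.06 -0.04] | per row dp [ 0.02   -0.0017 -0.0366] twist [ 0.      0.0001 -0.0001]
```

View pics/w9o.png

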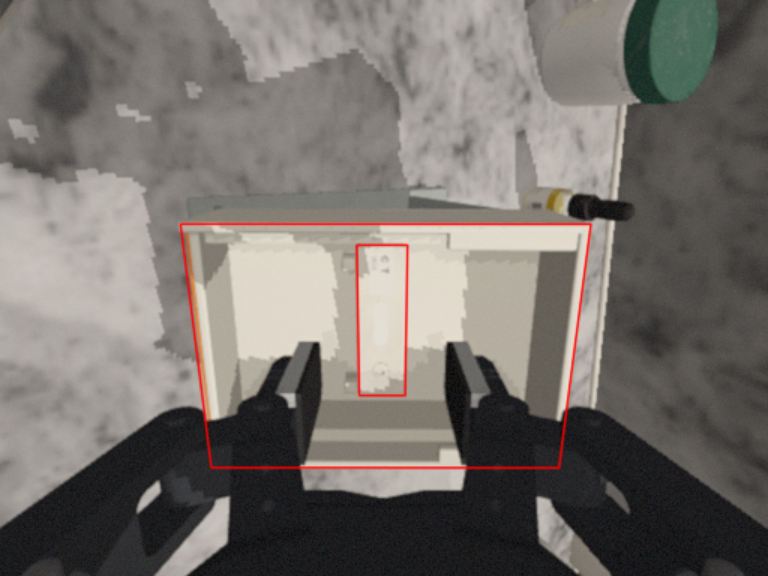

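Model outlines (box and cassette) match the image, and the cassette is centred between the fingers. Descending and gripping softly.

Call:
carry_out --twist '[[0, 0, 0], [0, 0, 0], [0, 0, 0], [0, 0, 0], [0, 0, 0], [0, 0, 0], [0, 0, 0], [0, 0, 0]]' --dp '[[0.02, -0.0017, -0.0366], [0.02, -0.0017, -0.0366], [0.02, -0.0017, -0.0366], [0.02, -0.0017, -0.0366], [0.02, -0.0017, -0.0366], [0.01, -0.0009, -0.0183], [0.01, -0.0008, -0.0183], [0, 0, 0]]' --gripper '[0.5, 0.5, 0.5, 0.5, 0.5, 0.5, 0.5, 0.5]'

```text
time_s: 13.1
ee_pos: [0.4803, 0.0341, 0.2119]
ee_rot: [1.983, 1.855, 0.498]
wrist_force: [-0.7, 0.3, 0.2]
opening: 0.0426
```

Call:
carry_out --twist '[[0, 0, 0], [0, 0, 0], [0, 0, 0], [0, 0, 0], [0, 0, 0]]' --dp '[[0, 0, 0], [0, 0, 0], [0, 0, 0], [0, 0, 0], [0, 0, 0]]' --gripper '[0.15, 0.15, 0.15, 0.15, 0.15]' --grip_force 25

```text
time_s: 13.6
ee_pos: [0.4802, 0.0341, 0.2127]
ee_rot: [1.982, 1.854, 0.5]
wrist_force: [-3.1, 1.1, 3.5]
opening: 0.0201
```

Run:
```python
from h import *
s=sense(); p=np.load('box.npy'); Rb=boxR(p[3])
print(s['time_s'],(Rb.T@(s['ee_pos']-p[:3])*1000).round(1),s['opening'],s['wrist_force'])
snap('wrist','w10.png')
```

```text
13.6 [ -3.6   3.3 180.7] 0.020088963421655365 [-3.05838485  1.11013017  3.4534797 ]
```

View pics/w10.png

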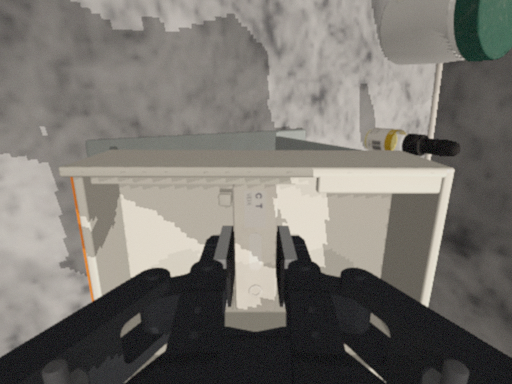

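Gripped: the opening is 20 mm and the cassette shows between the pads. Lifting square to the slope.

Call:
carry_out --twist '[[0, 0, 0], [0, 0, 0], [0, 0, 0], [0, 0, 0], [0, 0, 0], [0, 0, 0]]' --dp '[[-0.01, 0.0007, 0.0173], [-0.03, 0.002, 0.052], [-0.045, 0.003, 0.078], [-0.045, 0.003, 0.078], [-0.045, 0.003, 0.078], [-0.02, 0.0013, 0.035]]' --gripper '[0.15, 0.15, 0.15, 0.15, 0.15, 0.15]'

```text
time_s: 14.25
ee_pos: [0.4408, 0.0368, 0.2815]
ee_rot: [1.981, 1.853, 0.501]
wrist_force: [-0.4, -0.0, -0.5]
opening: 0.0201
```

Run:
```python
from h import *
s=sense(); p=np.load('box.npy')
print(s['time_s'],s['ee_pos'],s['opening'],s['wrist_force'])
snap('wrist','w11.png')
R=toolR(p[3],np.pi/6)
# grasp is at cassette y ~ 0 ; TCP above plate centre
delta(np.array([.505,-.2835,.24]),R,14)
```

```text
14.25 [0.4407852  0.03678281 0.28146041] 0.02012913560394935 [-0.43611749 -0.0305302  -0.51206363]
total mm [  64.2 -320.3  -41.9] deg [ 1.99e+00  3.02e+01 -2.00e-02] | per row dp [ 0.0229 -0.1144 -0.015 ] twist [ 0.0016  0.024  -0.    ]
```

View pics/w11.png

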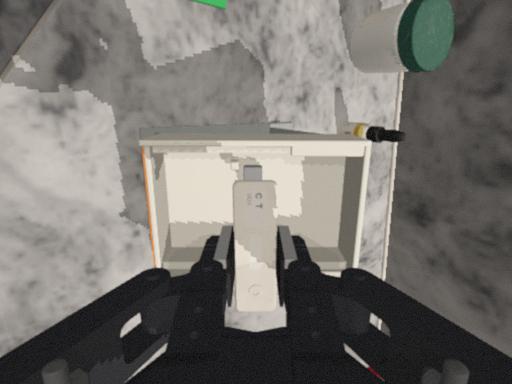

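Call:
carry_out --twist '[[0.0016, 0.024, 0], [0.0016, 0.024, 0], [0.0016, 0.024, 0], [0.0016, 0.024, 0], [0.0016, 0.024, 0], [0.0016, 0.024, 0], [0.0016, 0.024, 0], [0.0016, 0.024, 0]]' --dp '[[0, -0.03, 0.05], [0, -0.07, 0.05], [0, -0.12, 0.05], [0.02, -0.15, 0.05], [0.04, -0.16, 0], [0.04, -0.17, 0], [0.04, -0.17, 0], [0.04, -0.17, 0]]' --gripper '[0.15, 0.15, 0.15, 0.15, 0.15, 0.15, 0.15, 0.15]'

```text
time_s: 15.1
ee_pos: [0.4775, -0.1729, 0.3195]
ee_rot: [2.17, 2.03, 0.227]
wrist_force: [0.4, 0.2, 0.2]
opening: 0.02
```

Call:
carry_out --twist '[[0.0016, 0.024, 0], [0.0016, 0.024, 0], [0.0016, 0.024, 0], [0.0016, 0.024, 0], [0.0016, 0.024, 0], [0.0016, 0.024, 0], [0, 0, 0], [0, 0, 0]]' --dp '[[0.04, -0.16, 0], [0.04, -0.15, -0.03], [0.03, -0.12, -0.08], [0.02, -0.08, -0.1], [0.01, -0.04, -0.1], [0.001, -0.0115, -0.07], [0, 0, -0.03], [0, 0, 0]]' --gripper '[0.15, 0.15, 0.15, 0.15, 0.15, 0.15, 0.15, 0.15]'

```text
time_s: 15.9
ee_pos: [0.5053, -0.2831, 0.237]
ee_rot: [-2.291, -2.144, 0.003]
wrist_force: [0.3, 0.3, -0.2]
opening: 0.02
```

Run:
```python
from h import *
s=sense(); p=np.load('box.npy')
print(s['time_s'],s['ee_pos'],s['opening'],s['wrist_force'])
f=snap('wrist','w12.png'); C=wristcam(s['ee_pos'],s['ee_rot'])
a=cv2.cvtColor(f,cv2.COLOR_RGB2BGR)
q=np.array([proj(None,x,C)[0] for x in((.5989,-.2297,.01),(.5799,-.3654,.01),(.4105,-.3362,.01),(.4308,-.2029,.01))])
cv2.polylines(a,[np.int32(np.round(q*16))],True,(0,0,255),1,cv2.LINE_AA,4); cv2.imwrite('pics/w12o.png',cv2.resize(a,None,fx=1.5,fy=1.5))
R=toolR(p[3],np.pi/6)
delta(np.array([.505,-.2835,.19]),R,1)
```

```text
15.9 [ 0.50528452 -0.28307005  0.23702053] 0.02004428595701068 [ 0.33047463  0.26397512 -0.22461781]
total mm [ -0.4  -0.4 -48. ] deg [-0.03 -0.16 -0.05] | per row dp [-0.0021 -0.002  -0.2401] twist [-0.0004 -0.0018 -0.0005]
```

View pics/w12o.png

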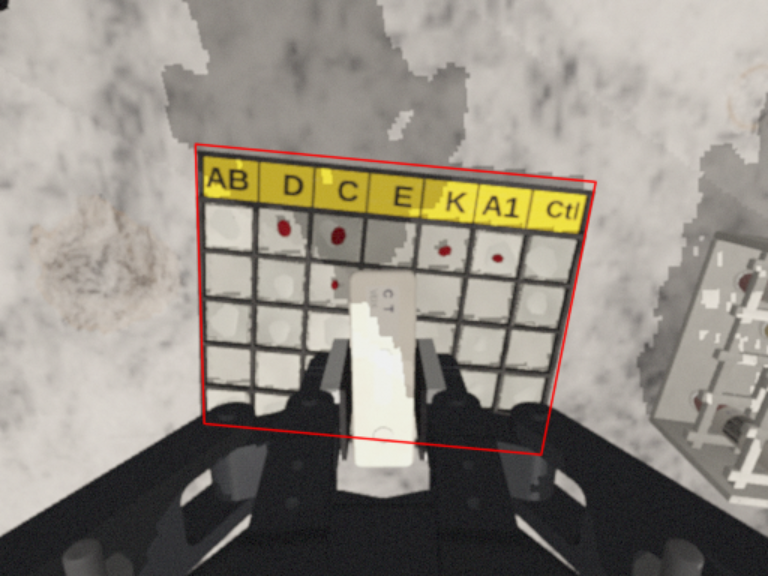

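Plate outline agrees within ~4 mm and the cassette is held level over its middle. Lowering.

Call:
carry_out --twist '[[0, -0.0018, 0], [0, 0, 0], [0, 0, 0], [0, 0, 0], [0, 0, 0], [0, 0, 0], [0, 0, 0], [0, 0, 0]]' --dp '[[-0.002, -0.01, -0.05], [0, 0, -0.06], [0, 0, -0.05], [0, 0, -0.04], [0, 0, -0.03], [0, 0, -0.015], [0, 0, -0.01], [0, 0, 0]]' --gripper '[0.15, 0.15, 0.15, 0.15, 0.15, 0.15, 0.15, 0.15]'

```text
time_s: 16.75
ee_pos: [0.505, -0.2856, 0.187]
ee_rot: [-2.294, -2.146, 0.0]
wrist_force: [-0.5, -0.3, -0.2]
opening: 0.0199
```

Call:
carry_out --twist '[[0, 0, 0], [0, 0, 0], [0, 0, 0], [0, 0, 0]]' --dp '[[0, 0, -0.005], [0, 0, -0.005], [0, 0, 0], [0, 0, 0]]' --gripper '[0.15, 0.15, 0.15, 0.15]'

```text
time_s: 17.15
ee_pos: [0.505, -0.2856, 0.1852]
ee_rot: [-2.294, -2.146, -0.0]
wrist_force: [1.0, 0.8, -0.6]
opening: 0.0202
```

Call:
carry_out --twist '[[0, 0, 0], [0, 0, 0], [0, 0, 0], [0, 0, 0]]' --dp '[[0, 0, -0.005], [0, 0, -0.005], [0, 0, 0], [0, 0, 0]]' --gripper '[0.15, 0.15, 0.15, 0.15]'

```text
time_s: 17.55
ee_pos: [0.505, -0.2856, 0.1841]
ee_rot: [2.294, 2.146, 0.0]
wrist_force: [-3.3, 1.2, 10.7]
opening: 0.0201
```

Call:
carry_out --twist '[[0, 0, 0], [0, 0, 0], [0, 0, 0]]' --dp '[[0, 0, -0.005], [0, 0, 0], [0, 0, 0]]' --gripper '[0.15, 0.15, 0.15]'

```text
time_s: 17.85
ee_pos: [0.505, -0.2856, 0.1841]
ee_rot: [2.293, 2.145, 0.001]
wrist_force: [-6.4, 3.3, 21.3]
opening: 0.0202
```

Call:
carry_out --twist '[[0, 0, 0], [0, 0, 0], [0, 0, 0]]' --dp '[[0, 0, -0.005], [0, 0, 0], [0, 0, 0]]' --gripper '[0.15, 0.15, 0.15]'

```text
time_s: 18.15
ee_pos: [0.5049, -0.2855, 0.184]
ee_rot: [2.293, 2.145, 0.001]
wrist_force: [-9.1, 4.9, 32.0]
opening: 0.02
```

Contact at 0.184. Backing off most of the press before opening.

Call:
carry_out --twist '[[0, 0, 0], [0, 0, 0], [0, 0, 0]]' --dp '[[0, 0, 0.006], [0, 0, 0.006], [0, 0, 0]]' --gripper '[0.15, 0.15, 0.15]'

```text
time_s: 18.45
ee_pos: [0.5051, -0.2856, 0.1842]
ee_rot: [2.294, 2.146, 0.0]
wrist_force: [-1.3, 1.2, 9.5]
opening: 0.02
```

Call:
carry_out --twist '[[0, 0, 0], [0, 0, 0], [0, 0, 0], [0, 0, 0], [0, 0, 0], [0, 0, 0], [0, 0, 0]]' --dp '[[0, 0, 0], [0, 0, 0], [0, 0, 0], [0, 0, 0], [0, 0, 0], [0, 0, 0], [0, 0, 0]]' --gripper '[0.27, 0.3, 0.35, 0.4, 0.45, 0.5, 0.5]'

```text
time_s: 19.15
ee_pos: [0.5049, -0.2855, 0.1833]
ee_rot: [-2.294, -2.146, 0.0]
wrist_force: [-0.0, -0.2, 0.1]
opening: 0.043
```

Call:
carry_out --twist '[[0, 0, 0], [0, 0, 0], [0, 0, 0], [0, 0, 0], [0, 0, 0], [0, 0, 0], [0, 0, 0]]' --dp '[[0, 0, 0.02], [0, 0, 0.05], [0, 0, 0.12], [0, 0, 0.15], [0, 0, 0.15], [0, 0, 0.06], [0, 0, 0]]' --gripper '[0.5, 0.5, 0.5, 0.5, 0.5, 0.5, 0.5]'

```text
time_s: 19.85
ee_pos: [0.5055, -0.2859, 0.2957]
ee_rot: [2.292, 2.144, 0.002]
wrist_force: [-0.9, 0.6, -0.7]
opening: 0.0428
```

Run:
```python
from h import *
s=sense()
print(s['time_s'],s['ee_pos'],s['opening'],s['wrist_force'])
f=snap('wrist','w13.png');snap('top','t13.png');snap('scene','s13.png')
C=wristcam(s['ee_pos'],s['ee_rot'])
np.save('w13.npy',np.r_[s['ee_pos'],s['ee_rot']])
```

```text
19.85 [ 0.50548531 -0.28586373  0.29574817] 0.042775446789619434 [-0.91796447  0.63977163 -0.68142694]
```

View pics/w13.png

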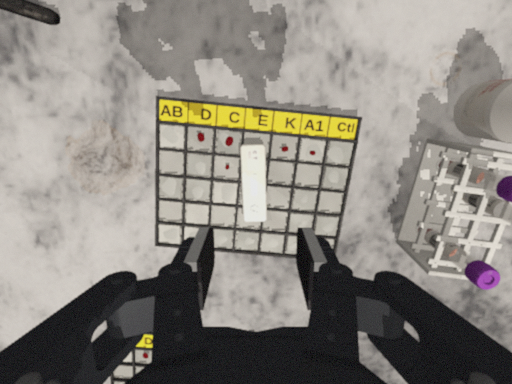

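View pics/t13.png

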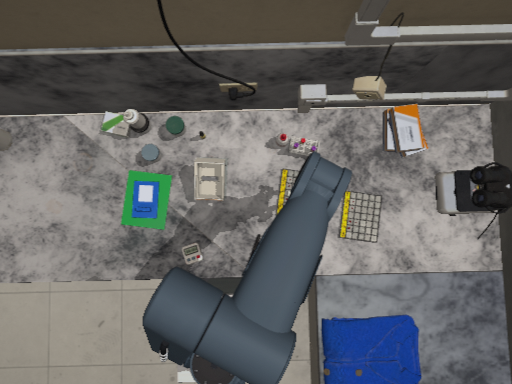

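View pics/s13.png

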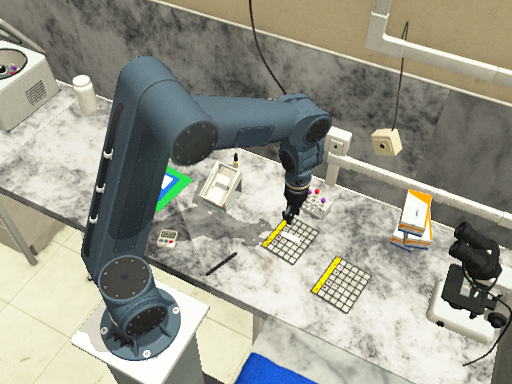

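Cassette lies on the plate at about (254,183), plate middle near (256,178). The lid is on the mat and the bystanders are unmoved. A numeric check, then hand-in.

Run:
```python
from h import *
w=np.load('w13.npy'); C=wristcam(w[:3],w[3:])
pl=np.mean([ray(None,q,.01,C) for q in((158,97),(360,118),(336,257),(155,245))],0)
ca=[ray(None,q,.015,C) for q in((241,147),(263,144),(267,220),(245,222))]
print('plate',pl,'cass',np.mean(ca,0),'dist',np.linalg.norm((pl-np.mean(ca,0))[:2]))
print('sides mm',[round(1000*np.linalg.norm(ca[i]-ca[i-1]),1) for i in range(4)])
a=cv2.cvtColor(cv2.imread('pics/t13.png'),cv2.COLOR_BGR2HSV)[160:240,110:190]
b=cv2.inRange(a,(105,120,40),(125,255,255)); m=cv2.inRange(a,(45,120,40),(75,255,255))
for k in(b,m):
    n=cv2.findNonZero(k); r=cv2.minAreaRect(n); print(r, ray('top',(r[0][0]+110,r[0][1]+160),.005))
s=sense(); print(s['time_s'],np.abs(s['joint_vel']).max(),s['wrist_force'])
job_done()
```

```text
plate [ 0.50436531 -0.28558946  0.01      ] cass [ 0.50569745 -0.28456042  0.015     ] dist 0.0016833059131500772
sides mm [np.float64(67.8), np.float64(18.6), np.float64(68.5), np.float64(19.9)]
((34.95525360107422, 39.2159538269043), (24.015640258789062, 35.867515563964844), 3.5763344764709473) [0.49907882 0.2716211  0.005     ]
((36.07532501220703, 39.4426155090332), (43.389404296875, 54.95991134643555), 7.696051120758057) [0.49815272 0.26753458 0.005     ]
20.0 0.011019960541108586 [0.52733532 0.28237392 0.18229439]
the job is handed in; nothing more can be done
```

I finished both parts and handed the job in at 20.0 s of the 51 s allowed. `job_done` reports no verdict, so these are my own checks.

- **Lid:** I raised its lower end to about 40 mm in the box frame, against the 34 mm lip. I slid it about 57 mm down the slope to clear the grooves and lowered it onto the mat until light contact (about 10 N), then released it. From the top camera, its middle is about 4 mm from the mat's middle, and it lies flat with the handle up.
- **Cassette:** I gripped it across its 21 mm width, levelled it, and released it on the plate nearest the base. From the wrist camera, its middle is about 2 mm from the plate's middle, and it lies flat with the window side up. Its outline measured about 68 x 19 mm, against the true 70 x 21 mm.
- **Robot and bystanders:** The arm ended clear of everything, with about 0 N at the wrist, and the jar and bottles looked unmoved in the final pictures.

**What disagreed or overshot:**
- My first box fit, from the scene and top cameras, put the box about 9 mm too low. The wrist camera corrected this before I touched anything.
- Setting the cassette down briefly pressed on the plate with up to 32 N at the wrist. I backed that off to about 10 N before releasing.

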